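Lock the bayonet cap on the washing machine's water filter

ROBOT

A 6-joint arm with a two-finger parallel gripper is mounted at the origin on the work surface. World frame = base frame: x ahead of the robot, y to its left, z up, the work surface at z = 0. Lengths are in m, angles in rad, forces in N, time in s.
With the tool pointing down it reaches from about 0.325 to 0.9 m from the base axis. Payload 3.5 kg.
Tool frame: the origin (TCP) lies midway between the tips of the shut fingers; the grasp point (between the pads) lies 19 mm behind it; z points along the fingers, x is the direction in which the jaws open and shut, and the axes are right-handed (so a half turn about z gives the same grasp; the last joint's range is limited). The gripper opens to 85 mm and grips with 20 to 120 N. Pads are 22 mm wide; open, the fingers measure 114 mm over their backs; the gripper's body (76 mm by 85 mm) begins 54 mm behind the grasp point. The pads swing forward as they close: fully open they stand 13 mm farther back than shut.
Start: joints at [-1.346, 0.276, -0.026, 1.268, 0, 1.467], TCP at [0.201, -0.592, 0.231] pointing down, gripper open.
Joint ranges: [-3.12, 3.12], [-0.85, 1.88], [-1.08, 1.24], [-1.95, 2.15], [-1.57, 1.53], [-3.14, 3.14]. Speed limits (rad/s): [2.57, 2.57, 3.14, 3.14, 3.14, 3.14].

INTERFACE

Orientations are given as a unit quaternion [w, x, y, z].
In Python, from station import arm gives the robot as it stands.
- The arm moves only by the tool carry_out, never from a script. Its argument "targets" is a list of rows, each a list of 3 entries, a list of its own where there are three numbers: the finger opening in m, from 0 to 0.0854, then the shift along the tool's x, y, z in m, then the turn, a rotation vector about the tool's x, y, z in degrees. In form: [[gripper, [tx, ty, tz], [rx, ry, rz]], ...]. A call has 1 to 10 rows; each row shifts and turns the pose as measured when the row begins, along the tool's axes as they then stand; what a row does not reach is not made up. A row lasts 1/12 s, in which the tool goes at most 41.7 mm and 7.16 degrees, less where a joint would pass 70% of its speed; a pose out of reach is approached as far as the arm can. A call with a gripper value outside its range is refused whole. The fingers move at their own pace and stop on an object; "newtons" is the grip in N (left out, the last holds). Time passes only in rows, so rows that do not move let the fingers close. It gives the time, the measured TCP pose, the force and the opening at its end, in the units of the state.
- arm.sense(): the state, without advancing time (a new reading comes with each control period).
- arm.get_image(name): name is "side" or "top"; returns a dict with "pixels" (480x640x3 uint8, red, green, blue), "fx", "fy", "cx", "cy" (pixels), "D" ([k1, k2, p1, p2, k3] as OpenCV has them; the pictures are not rectified), "T" (4x4, takes a point from camera to world coordinates). Camera axes: x right, y down, z forward; pixel columns grow to the right and rows downward; lengths in m; the calibration is good to about 2 mm. A picture is of the moment at which its call begins. There is no depth.
- arm.finish_job(): hands the job in, once; it reports no verdict.
The state is a dict: "t": time; "joint_positions": joint angles; "joint_vel": joint speeds; "joint_torque": joint torques, N m; "tcp_pos": TCP position; "eef_rot": TCP orientation; "force": force on the tool from outside, world axes, zero at the start; "wrist_torque": the same for the moment, N m; "finger_gap": opening from 0.0 (shut) to 1.0 (fully open).
Only numpy, scipy, OpenCV 4.12 (cv2) and the standard library are available. Lean on these libraries where they do the work, as an engineer would, in place of code of your own. Each camera call takes 0.05 s, during which the arm holds its last target.

TASK

Close the water filter on the board above the washing machine: set the blue cap with the two lugs into the open white housing with its lugs in the slots, press it down against the spring and twist it a quarter turn clockwise (seen from above) so that it is locked, then let go. Leave the green jar lid where it lies.

Things in the scene. Friction and masses are not known exactly. Their poses are not given: they have to be found in the camera images.
- cap_grip (a point): Blue bayonet cap, loose on the board, lugs down: disc 76 mm wide, 16 high; two opposite lugs at its underside (22 wide, 8 thick, 120 mm over the tips); on top an upright grip bar 60 long, 16 thick, up to 63 mm above the underside. Lugs and bar run along its x; half a turn is the same. 150 g. Point: on the axis, in the bar, 40 mm above the underside. z up. Grip the bar across its 16 mm (along y).
- housing_mouth (a point): White filter housing fixed to the board, 150 mm wide, 90 high. Point: centre of the mouth, at its top edge; z up. Two yellow rims, 7 mm thick, reach in to 47 mm from the axis; the two slots between them lie along its x, 50 mm wide inside, wider outwards. The black-floored cavity is 136 mm wide, 20 deep. Lugs turn under the rims clockwise (from above) only; stops at about 98 deg.
- cartridge (a joint): Grey sprung top of the filter inside the housing, 84 mm wide, 10 mm below the mouth. Value: m pushed down, 0 to 0.0095; 4 N starts it, 8 N at the end. The cap set in the slots rests on it, underside 10 mm below the mouth; pressed to 15 to 20 mm below, its lugs can turn under the rims. Let go there, the spring holds it up against them, underside 15 mm below the mouth.
- jar_lid_center (a point): Bystander: green lid of a storage jar, loose on the board: a disc 92 mm wide with a similar grip bar but no lugs, 50 mm high; it does not fit the filter. Point: on its axis, 25 mm above its underside.
There are look-alikes about, which are no part of the job. Of the things like the part that bears cap_grip, leave any that is pink; of the rest the smaller one is meant.

How it is judged:
By the outcome, as a careful person would: the job done as asked, in the order asked, and still so for the second after the job is handed in, with the robot touching nothing.
It also fails if it takes over 40 s, if anything falls off the work surface, if the arm or the gripper's body presses on something with over 40 N, if the wrist force passes 120 N, or if a joint passes its speed limit or range.

## Working session

There is one attempt and no reset: what is moved stays moved. The work goes in short steps, Python scripts to look and compute and a tool call to move; the robot and the scene stay as the last step left them, time stands still between calls to the robot, and variables do not carry over. Pictures are saved under pics/ and viewed, and the job is handed in when it is done.

Besides the shell and the picture viewer there is one more tool, called after "Call:" as name(argument=value, ...) on one line, values as JSON. carry_out: Moves the arm, as the interface text tells. Its arguments: {"type":"object","properties":{"targets":{"type":"array","items":{"type":"array"}},"newtons":{"type":"number"}},"required":["targets"]}

```bash
mkdir -p pics; ls; python3 - <<'E'
from station import arm
import cv2
s=arm.sense(); print(s)
for n in("side","top"):
    d=arm.get_image(n); cv2.imwrite(f"pics/{n}0.png",d["pixels"][:,:,::-1]); print(n,d["fx"],d["fy"],d["cx"],d["cy"],d["D"],d["T"])
E
```

```text
pics
{'t': 0.0, 'joint_positions': array([-1.34641850e+00,  2.77156026e-01, -2.78667142e-02,  1.26799523e+00,
       -9.97377926e-06,  1.46740442e+00]), 'joint_vel': array([-1.67586458e-03, -5.29132968e-05,  2.70458757e-04, -6.60500853e-04,
       -7.34828944e-04, -1.05363695e-03]), 'joint_torque': array([ 3.67313660e-04, -4.45506585e+01,  2.95202780e+01,  1.63229078e-02,
       -3.79197252e-05, -1.60477498e-06]), 'tcp_pos': array([ 0.20102857, -0.59097682,  0.23015207]), 'eef_rot': array([-7.32813486e-04,  8.12997747e-01, -5.82265772e-01, -8.34825927e-04]), 'force': array([-0.33765747,  0.56140674,  0.23108107]), 'wrist_torque': array([-0.00871022, -0.02889026, -0.00241609]), 'finger_gap': 0.9951805149702414}
side 451.75446996950427 451.75446996950427 316.20440693253397 232.53900049803806 [0.02408004 0.         0.         0.         0.        ] [[-0.96388892 -0.1564596   0.21549605  0.26822908]
 [-0.26537631  0.49682288 -0.8262823   0.77215876]
 [ 0.02221643 -0.8536319  -0.52040274  0.55617012]
 [ 0.          0.          0.          1.        ]]
top 621.5999606488141 621.5999606488141 314.6348548718104 236.80918509333898 [-0.10361171  0.          0.          0.          0.        ] [[-1.58752617e-02 -9.91816126e-01  1.26683655e-01  2.51414296e-01]
 [-9.99872522e-01  1.59636755e-02 -3.17382568e-04  3.68124291e-02]
 [-1.70755162e-03 -1.26672545e-01 -9.91943119e-01  1.50850013e+00]
 [ 0.00000000e+00  0.00000000e+00  0.00000000e+00  1.00000000e+00]]
```

View pics/side0.png

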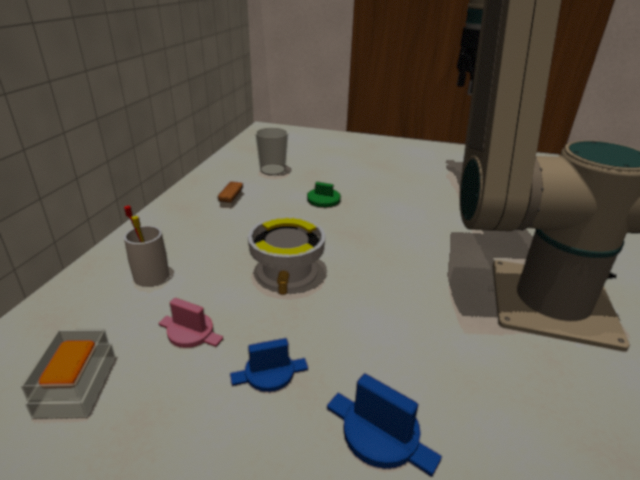

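View pics/top0.png

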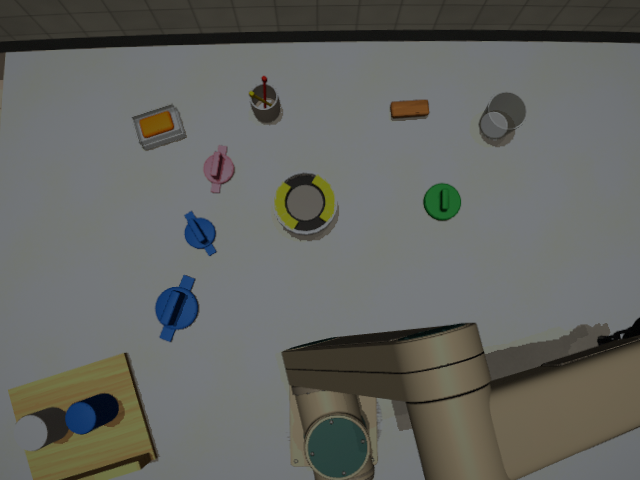

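The top view shows the small blue cap at about (200,232) and a larger blue look-alike at (177,308). The pink look-alike is at (218,168), the housing at (305,203) with its dark slots roughly up and down, and the green lid at (442,201).

```bash
cat > h.py <<'E'
import numpy as np, cv2
def ray(d,uv):
    K=np.array([[d["fx"],0,d["cx"]],[0,d["fy"],d["cy"]],[0,0,1]])
    p=cv2.undistortPoints(np.array(uv,float).reshape(-1,1,2),K,np.array(d["D"]))[:,0]
    T=np.array(d["T"]); r=np.c_[p,np.ones(len(p))]@T[:3,:3].T
    return T[:3,3],r
def plane(d,uv,z):
    o,r=ray(d,uv); return o+r*((z-o[2])/r[:,2])[:,None]
def proj(d,P):
    T=np.linalg.inv(np.array(d["T"])); K=np.array([[d["fx"],0,d["cx"]],[0,d["fy"],d["cy"]],[0,0,1]])
    return cv2.projectPoints(np.array(P,float).reshape(-1,1,3),cv2.Rodrigues(T[:3,:3])[0],T[:3,3],K,np.array(d["D"]))[0][:,0]
def hsv(d): return cv2.cvtColor(d["pixels"],cv2.COLOR_RGB2HSV)
def comp(m,c,amin=50):
    n,l,s,ce=cv2.connectedComponentsWithStats(m.astype(np.uint8))
    i=min((i for i in range(1,n) if s[i,4]>amin),key=lambda i:np.hypot(*(ce[i]-c)))
    return l==i
E
python3 - <<'E'
from station import arm
from h import *
d=arm.get_image("top"); H=hsv(d); s=arm.get_image("side"); Hs=hsv(s)
for n,dd,HH,c in(("top",d,H,(200,232)),("side",s,Hs,(268,365))):
    m=comp((HH[...,0]>100)&(HH[...,0]<125)&(HH[...,1]>120)&(HH[...,2]>30),c)
    cn=cv2.findContours(m.astype(np.uint8),0,1)[0][0][:,0]
    # lug tips: rectify contour to z=.004
    P=plane(dd,cn,0.006)[:,:2]
    hull=cv2.convexHull(P.astype(np.float32))[:,0]
    D=np.linalg.norm(hull[:,None]-hull[None],axis=2); i,j=np.unravel_index(D.argmax(),D.shape)
    print(n,m.sum(),D.max(),hull[i],hull[j],cv2.minAreaRect(P.astype(np.float32)))
    V=HH[...,2]
    y,x=np.where(m); y0,y1,x0,x1=y.min()-8,y.max()+8,x.min()-8,x.max()+8
    cv2.imwrite(f"pics/cap_{n}.png",cv2.convertScaleAbs(cv2.resize(dd["pixels"][y0:y1,x0:x1,::-1],None,fx=7,fy=7,interpolation=cv2.INTER_CUBIC)[:600,:800],alpha=1.5));print(x0,y0)
y=(H[...,0]>20)&(H[...,0]<38)&(H[...,1]>150)&(H[...,2]>60); y[:, :260]=0;y[:,350:]=0;y[:160]=0;y[250:]=0
vv,uu=np.where(y); P=plane(d,np.c_[uu,vv],0.09)[:,:2]; print("yellow",len(P),P.mean(0),P.min(0),P.max(0))
n,l,st,ce=cv2.connectedComponentsWithStats(y.astype(np.uint8));
for i in range(1,n):
    if st[i,4]>50: print(ce[i],plane(d,[ce[i]],.09)[0],st[i,4])
c=P.mean(0); print(cv2.minEnclosingCircle(P.astype(np.float32)))
cv2.imwrite("pics/house.png",cv2.convertScaleAbs(cv2.resize(d["pixels"][165:245,262:350,::-1],None,fx=7,fy=7,interpolation=cv2.INTER_CUBIC),alpha=1.5))
E
```

```text
top 865 0.1194301 [0.5122316  0.33957797] [0.40274087 0.29187754] ((0.45699644088745117, 0.31655117869377136), (0.111093670129776, 0.07244431227445602), 59.8802604675293)
177 203
side 2275 0.11907326 [0.49934572 0.35659325] [0.45483404 0.24615254] ((0.46289873123168945, 0.3073909282684326), (0.11687362939119339, 0.0994805172085762), 32.259483337402344)
223 331
yellow 902 [0.51537536 0.05857346] [ 0.45392135 -0.00782732] [0.57550139 0.12700625]
[325.11135857 197.24498886] [0.52472151 0.01058289 0.09      ] 449
[284.02869757 205.88300221] [0.50593335 0.10610638 0.09      ] 453
((0.5150210857391357, 0.058308470994234085), 0.06915844231843948)
```

View pics/cap_top.png

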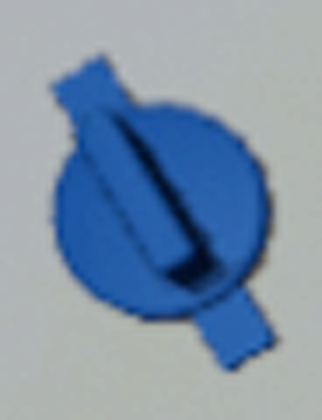

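View pics/house.png

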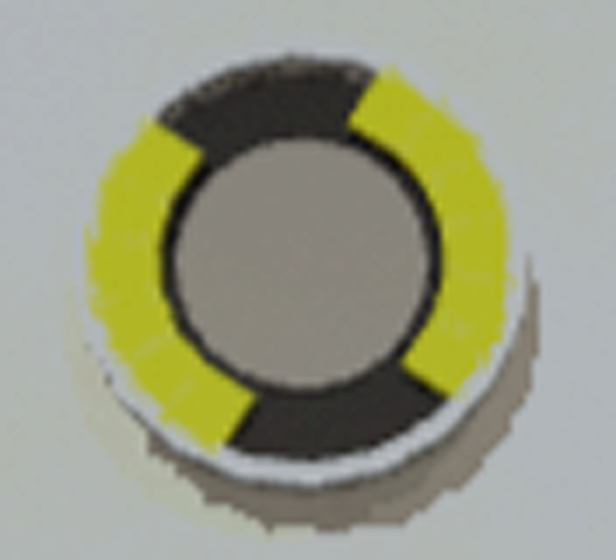

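View pics/cap_side.png

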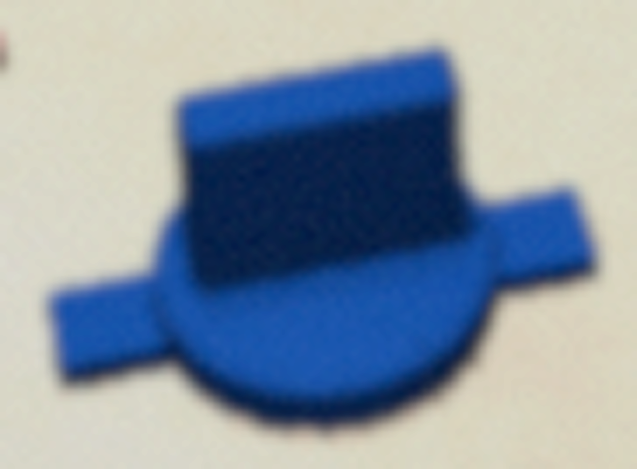

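Lugs, bar and slots are all clearly visible, so I take the lug-tip corners in both views.

```bash
python3 - <<'E'
from station import arm
from h import *
d=arm.get_image("top"); s=arm.get_image("side")
A=np.array([(50,88),(105,55),(235,372),(277,338)])/7-.43+[177,203]
B=np.array([(50,298),(62,375-12),(575,190),(594,258)])/7-.43+[223,331]
for n,dd,Q in(("top",d,A),("side",s,B)):
    P=plane(dd,Q,0.008)[:,:2]; a=P[:2].mean(0);b=P[2:].mean(0); v=a-b
    print(n,P.round(4).tolist(),"c",(a+b)/2,np.linalg.norm(v),np.degrees(np.arctan2(v[1],v[0])))
# bar top z=.063 in top: ends
C=np.array([(75,125),(120,105),(160,275),(200,250)])/7-.43+[177,203]
P=plane(d,C,.063)[:,:2];a=P[:2].mean(0);b=P[2:].mean(0);v=a-b;print("bar",(a+b)/2,np.linalg.norm(v),np.degrees(np.arctan2(v[1],v[0])))
C=np.array([(178,102),(188,148),(440,45),(455,98)])/7-.43+[223,331]
P=plane(s,C,.063)[:,:2];a=P[:2].mean(0);b=P[2:].mean(0);v=a-b;print("bar",(a+b)/2,np.linalg.norm(v),np.degrees(np.arctan2(v[1],v[0])))
# housing side check: yellow
H=hsv(s); y=comp((H[...,0]>20)&(H[...,0]<38)&(H[...,1]>150)&(H[...,2]>80),(288,235)); 
H=hsv(s); y=(H[...,0]>22)&(H[...,0]<36)&(H[...,1]>180)&(H[...,2]>90); y[:215]=0;y[256:]=0;y[:,:245]=0;y[:,330:]=0
n,l,st,ce=cv2.connectedComponentsWithStats(y.astype(np.uint8))
for i in range(1,n):
    if st[i,4]>50:
        v,u=np.where(l==i);P=plane(s,np.c_[u,v],.09)[:,:2];print(st[i],P.min(0),P.max(0),P.mean(0))
from scipy.spatial.transform import Rotation as R
q=arm.sense()["eef_rot"]; print(R.from_quat(q[[1,2,3,0]]).as_matrix().round(3))
E
```

```text
top [[0.5019, 0.3571], [0.5133, 0.3378], [0.4008, 0.2912], [0.4124, 0.2765]] c [0.45710385 0.31565915] 0.1193217243325024 32.200444394903144
side [[0.5119, 0.3406], [0.502, 0.3561], [0.4107, 0.2782], [0.4009, 0.2962]] c [0.45634382 0.31777662] 0.11821298261793757 31.15367260841894
bar [0.45786515 0.31485588] 0.05808090856369782 29.32578271405237
bar [0.45625308 0.31866594] 0.0569369434732834 32.32117305464456
[263 219  52  11 285] [ 0.4712401  -0.00819013] [0.57349827 0.041719  ] [0.52431206 0.01241725]
[256 241  57  13 322] [0.45588105 0.07649053] [0.56029207 0.12243309] [0.50596973 0.10501738]
[[ 0.322 -0.947 -0.   ]
 [-0.947 -0.322  0.001]
 [-0.001 -0.    -1.   ]]
```

```bash
cat > plan.py <<'E'
import sys,json,numpy as np
from station import arm
from scipy.spatial.transform import Rotation as R
def plan(x,y,z,yaw,n,ccw=None,lim=10):
    """rows along an arc about the base to tool-down pose; yaw=world angle (deg) of tool x"""
    s=arm.sense(); p=s["tcp_pos"]; q=s["eef_rot"]; M=R.from_quat(q[[1,2,3,0]]).as_matrix()
    y0=np.degrees(np.arctan2(M[1,0],M[0,0])); dy=(yaw-y0+180)%360-180
    if ccw is True and dy<0: dy+=360
    a0,a1=np.arctan2(p[1],p[0]),np.arctan2(y,x); r0,r1=np.hypot(p[0],p[1]),np.hypot(x,y)
    w=lambda t:np.array([(r0+(r1-r0)*t)*np.cos(a0+(a1-a0)*t),(r0+(r1-r0)*t)*np.sin(a0+(a1-a0)*t),p[2]+(z-p[2])*t])
    tilt=M[:,2]
    print("pos",p.round(4),"yaw",round(y0,2),"tilt",tilt[:2].round(4),"t",s["t"],"f",s["force"].round(1),"tz",s["wrist_torque"].round(2),"gap",round(s["finger_gap"]*85.4,1),"dyaw",round(dy,2))
    for k in range(min(n,lim)):
        d=w((k+1)/n)-w(k/n); c=np.radians(y0+dy*k/n)
        X=np.array([np.cos(c),np.sin(c),0]);Y=np.array([np.sin(c),-np.cos(c),0])
        print([[round(v,4) for v in(float(d@X),float(d@Y),float(-d[2]))],[0,0,round(-dy/n,1)]])
if __name__=="__main__":
    a=[float(v) for v in sys.argv[1:6]]; plan(*a[:4],int(a[4]),ccw=len(sys.argv)>6)
E
python3 plan.py .4568 .3167 .2 121.5 30 ccw
```

```text
pos [ 0.2011 -0.5915  0.2309] yaw -71.22 tilt [-0.0002  0.0008] t 0.3 f [-1.   0.1 -1.1] tz [-0.04  0.01  0.  ] gap 85.4 dyaw 192.72
[[-0.0035, -0.0383, 0.001], [0, 0, np.float64(-6.4)]]
[[-0.0015, -0.0383, 0.001], [0, 0, np.float64(-6.4)]]
[[0.0004, -0.0382, 0.001], [0, 0, np.float64(-6.4)]]
[[0.0023, -0.038, 0.001], [0, 0, np.float64(-6.4)]]
[[0.0042, -0.0377, 0.001], [0, 0, np.float64(-6.4)]]
[[0.0061, -0.0373, 0.001], [0, 0, np.float64(-6.4)]]
[[0.0079, -0.0368, 0.001], [0, 0, np.float64(-6.4)]]
[[0.0097, -0.0362, 0.001], [0, 0, np.float64(-6.4)]]
[[0.0115, -0.0356, 0.001], [0, 0, np.float64(-6.4)]]
[[0.0132, -0.0348, 0.001], [0, 0, np.float64(-6.4)]]
```

Call:
carry_out(targets=[[0.085, [-0.0035, -0.038, 0.001], [0, 0, -6.4]], [0.085, [-0.0015, -0.038, 0.001], [0, 0, -6.4]], [0.085, [0.0005, -0.038, 0.001], [0, 0, -6.4]], [0.085, [0.0025, -0.038, 0.001], [0, 0, -6.4]], [0.085, [0.004, -0.038, 0.001], [0, 0, -6.4]], [0.085, [0.006, -0.037, 0.001], [0, 0, -6.4]], [0.085, [0.008, -0.037, 0.001], [0, 0, -6.4]], [0.085, [0.0095, -0.036, 0.001], [0, 0, -6.4]], [0.085, [0.0115, -0.0355, 0.001], [0, 0, -6.4]], [0.085, [0.013, -0.035, 0.001], [0, 0, -6.4]]], newtons=80)

```text
t: 1.13
tcp_pos: [0.4902, -0.3491, 0.219]
eef_rot: [0.003, 0.999, -0.044, 0.001]
force: [1.4, 0.4, 0.0]
finger_gap: 0.994
```

```bash
sed -i 's/round(-dy\/n,1)/round(float(-dy\/n),1)/' plan.py; python3 plan.py .4568 .3167 .19 121.5 22 ccw
```

```text
pos [ 0.4902 -0.3491  0.219 ] yaw -5.09 tilt [ 0.001  -0.0061] t 1.1333 f [1.4 0.4 0. ] tz [-0.02 -0.02 -0.06] gap 84.9 dyaw 126.59
[[0.0143, -0.0303, 0.0013], [0, 0, -5.8]]
[[0.0155, -0.0296, 0.0013], [0, 0, -5.8]]
[[0.0168, -0.0287, 0.0013], [0, 0, -5.8]]
[[0.018, -0.0279, 0.0013], [0, 0, -5.8]]
[[0.0191, -0.0269, 0.0013], [0, 0, -5.8]]
[[0.0203, -0.026, 0.0013], [0, 0, -5.8]]
[[0.0213, -0.025, 0.0013], [0, 0, -5.8]]
[[0.0223, -0.0239, 0.0013], [0, 0, -5.8]]
[[0.0233, -0.0228, 0.0013], [0, 0, -5.8]]
[[0.0242, -0.0217, 0.0013], [0, 0, -5.8]]
```

Call:
carry_out(targets=[[0.085, [0.0145, -0.03, 0.001], [0, 0, -5.8]], [0.085, [0.0155, -0.0295, 0.001], [0, 0, -5.8]], [0.085, [0.017, -0.0285, 0.001], [0, 0, -5.8]], [0.085, [0.018, -0.028, 0.001], [0, 0, -5.8]], [0.085, [0.019, -0.027, 0.001], [0, 0, -5.8]], [0.085, [0.02, -0.026, 0.001], [0, 0, -5.8]], [0.085, [0.0215, -0.025, 0.001], [0, 0, -5.8]], [0.085, [0.0225, -0.024, 0.001], [0, 0, -5.8]], [0.085, [0.0235, -0.023, 0.001], [0, 0, -5.8]], [0.085, [0.024, -0.0215, 0.001], [0, 0, -5.8]]])

```text
t: 1.97
tcp_pos: [0.5785, -0.0181, 0.2067]
eef_rot: [0.005, 0.883, 0.47, 0.001]
force: [0.5, -0.1, -0.0]
finger_gap: 0.998
```

```bash
python3 plan.py .4568 .3167 .17 121.5 12
```

```text
pos [ 0.5785 -0.0181  0.2067] yaw 56.07 tilt [ 0.0066 -0.0073] t 1.9667 f [ 0.5 -0.1 -0. ] tz [-0.03 -0.03 -0.02] gap 85.2 dyaw 65.43
[[0.0245, -0.0186, 0.0031], [0, 0, -5.5]]
[[0.0252, -0.0175, 0.0031], [0, 0, -5.5]]
[[0.0258, -0.0164, 0.0031], [0, 0, -5.5]]
[[0.0264, -0.0152, 0.0031], [0, 0, -5.5]]
[[0.0269, -0.0141, 0.0031], [0, 0, -5.5]]
[[0.0274, -0.0129, 0.0031], [0, 0, -5.5]]
[[0.0278, -0.0117, 0.0031], [0, 0, -5.5]]
[[0.0282, -0.0105, 0.0031], [0, 0, -5.5]]
[[0.0285, -0.0093, 0.0031], [0, 0, -5.5]]
[[0.0287, -0.0081, 0.0031], [0, 0, -5.5]]
```

Call:
carry_out(targets=[[0.085, [0.0245, -0.0185, 0.001], [0, 0, -5.5]], [0.085, [0.025, -0.0175, 0.001], [0, 0, -5.5]], [0.085, [0.026, -0.0165, 0.001], [0, 0, -5.5]], [0.085, [0.0265, -0.015, 0.002], [0, 0, -5.5]], [0.085, [0.027, -0.014, 0.003], [0, 0, -5.5]], [0.085, [0.0275, -0.013, 0.003], [0, 0, -5.5]], [0.085, [0.028, -0.0115, 0.003], [0, 0, -5.5]], [0.085, [0.028, -0.0105, 0.003], [0, 0, -5.5]], [0.085, [0.0285, -0.0095, 0.003], [0, 0, -5.5]], [0.085, [0.0285, -0.008, 0.003], [0, 0, -5.5]]])

```text
t: 2.8
tcp_pos: [0.4829, 0.2814, 0.1812]
eef_rot: [0.007, 0.544, 0.839, 0.002]
force: [0.3, -0.1, 0.3]
finger_gap: 0.996
```

```bash
cat > delta.py <<'E'
import sys,numpy as np
from station import arm
from scipy.spatial.transform import Rotation as R
# total remaining shift (tool axes now) and rotvec (tool axes, deg) to tool-down pose
x,y,z,yaw=[float(v) for v in sys.argv[1:5]]
s=arm.sense(); p=s["tcp_pos"]; q=s["eef_rot"]; M=R.from_quat(q[[1,2,3,0]]).as_matrix()
c,sn=np.cos(np.radians(yaw)),np.sin(np.radians(yaw))
G=np.array([[c,sn,0],[sn,-c,0],[0,0,-1.]])
print("pos",p.round(4),"yaw",np.degrees(np.arctan2(M[1,0],M[0,0])).round(2),"t",s["t"],"f",s["force"].round(1),"m",s["wrist_torque"].round(2),"gap",round(s["finger_gap"]*85.4,1))
print("shift",(M.T@(np.array([x,y,z])-p)).round(4),"rot",np.degrees(R.from_matrix(M.T@G).as_rotvec()).round(2))
E
python3 delta.py .4568 .3167 .14 121.5
```

```text
pos [0.4829 0.2814 0.1812] yaw 114.01 t 2.8 f [ 0.3 -0.1  0.3] m [-0.01 -0.04  0.03] gap 85.1
shift [ 0.0432 -0.0099  0.0407] rot [ 0.56  0.63 -7.48]
```

Call:
carry_out(targets=[[0.085, [0.0215, -0.005, 0.02], [0.3, 0.3, -3.7]], [0.085, [0.0215, -0.004, 0.02], [0.3, 0.3, -3.7]], [0.085, [0, 0, 0], [0, 0, 0]]])

```text
t: 3.05
tcp_pos: [0.4524, 0.3222, 0.1405]
eef_rot: [-0.0, 0.482, 0.876, 0.001]
force: [0.2, 0.2, -0.5]
finger_gap: 0.99
```

```bash
python3 delta.py .4568 .3167 .023 121.5; python3 - <<'E'
from station import arm
import cv2
for n in("side","top"):
    d=arm.get_image(n); cv2.imwrite(f"pics/{n}1.png",d["pixels"][:,:,::-1])
E
```

```text
pos [0.4524 0.3222 0.1405] yaw 122.37 t 3.05 f [ 0.2  0.2 -0.5] m [-0.01  0.12 -0.01] gap 84.6
shift [-0.0072  0.0005  0.1175] rot [ 0.1  -0.1   0.87]
```

View pics/side1.png

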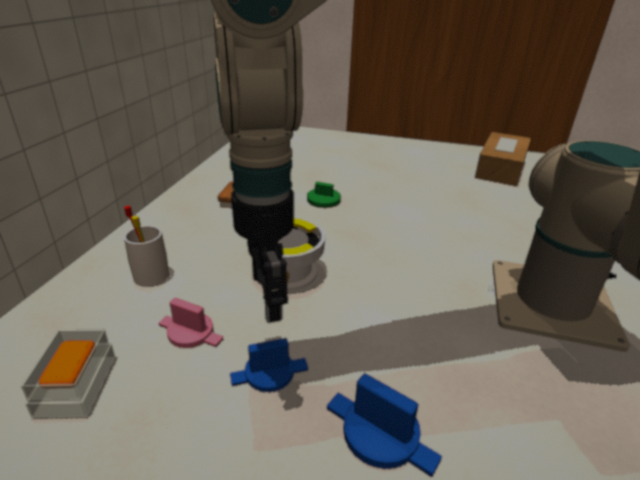

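The open gripper is above the small blue cap at about (270,300), with the cap undisturbed at (268,365). Next I correct the offset and descend.

Call:
carry_out(targets=[[0.085, [-0.006, 0.0005, 0.01], [0, 0, 0.8]], [0.085, [-0.0005, 0, 0.03], [0, 0, 0]], [0.085, [0, 0, 0.03], [0, 0, 0]], [0.085, [0, 0, 0.025], [0, 0, 0]], [0.085, [0, 0, 0.005], [0, 0, 0]]])

```text
t: 3.57
tcp_pos: [0.4737, 0.315, 0.0476]
eef_rot: [0.009, 0.496, 0.868, 0.01]
force: [-0.2, -1.3, -0.2]
finger_gap: 0.993
```

```bash
python3 delta.py .4568 .3167 .023 121.5
```

```text
pos [0.4737 0.315  0.0476] yaw 120.51 t 3.5667 f [-0.2 -1.3 -0.2] m [-0.08  0.07  0.06] gap 84.8
shift [ 0.0102 -0.0143  0.0242] rot [ 1.54  0.3  -0.98]
```

Call:
carry_out(targets=[[0.085, [0.005, -0.007, 0], [0.8, 0.2, -0.5]], [0.085, [0.005, -0.006, 0], [0.7, 0.1, -0.5]], [0.085, [0, 0, 0], [0, 0, 0]]])

```text
t: 3.82
tcp_pos: [0.4583, 0.3143, 0.0477]
eef_rot: [-0.001, 0.491, 0.871, -0.001]
force: [0.5, 0.2, -0.2]
finger_gap: 0.994
```

```bash
python3 delta.py .4568 .3167 .023 121.5
```

```text
pos [0.4583 0.3143 0.0477] yaw 121.22 t 3.8167 f [ 0.5  0.2 -0.2] m [ 0.02  0.03 -0.01] gap 84.9
shift [0.0028 0.0001 0.0247] rot [-0.16  0.   -0.28]
```

Call:
carry_out(targets=[[0.085, [0.0015, 0, 0.009], [0, 0, -0.3]], [0.085, [0.001, 0, 0.009], [0, 0, 0]], [0.085, [0, 0, 0.006], [0, 0, 0]], [0.085, [0, 0, 0], [0, 0, 0]]])

```text
t: 4.15
tcp_pos: [0.4608, 0.3187, 0.0266]
eef_rot: [0.002, 0.488, 0.873, 0.003]
force: [-0.6, -0.1, -0.3]
finger_gap: 0.995
```

```bash
python3 delta.py .4568 .3167 .023 121.5
```

```text
pos [0.4608 0.3187 0.0266] yaw 121.55 t 4.15 f [-0.6 -0.1 -0.3] m [-0.04  0.02 -0.01] gap 84.9
shift [ 0.0003 -0.0045  0.0036] rot [0.41 0.05 0.05]
```

Call:
carry_out(targets=[[0.085, [0, -0.0045, 0.003], [0.4, 0, 0]], [0.085, [0, 0, 0], [0, 0, 0]]])

```text
t: 4.32
tcp_pos: [0.4565, 0.3164, 0.0231]
eef_rot: [0.0, 0.488, 0.873, -0.0]
force: [-0.4, 0.0, -1.2]
finger_gap: 0.991
```

```bash
python3 delta.py .4568 .3167 .023 121.5
```

```text
pos [0.4565 0.3164 0.0231] yaw 121.57 t 4.3167 f [-0.4  0.  -1.2] m [-0.07  0.04 -0.01] gap 84.7
shift [0.0001 0.0004 0.0001] rot [-0.03  0.05  0.07]
```

Well aligned, so I close the fingers.

Call:
carry_out(targets=[[0.0, [0, 0, 0], [0, 0, 0]], [0.0, [0, 0, 0], [0, 0, 0]], [0.0, [0, 0, 0], [0, 0, 0]], [0.0, [0, 0, 0], [0, 0, 0]], [0.0, [0, 0, 0], [0, 0, 0]], [0.0, [0, 0, 0], [0, 0, 0]], [0.0, [0, 0, 0], [0, 0, 0]], [0.0, [0, 0, 0], [0, 0, 0]]], newtons=80)

```text
t: 4.98
tcp_pos: [0.457, 0.3169, 0.024]
eef_rot: [0.001, 0.488, 0.873, 0.0]
force: [0.2, 0.5, -1.8]
finger_gap: 0.177
```

```bash
python3 delta.py .4568 .3167 .18 121.5
```

```text
pos [0.457  0.3169 0.024 ] yaw 121.59 t 4.9833 f [ 0.2  0.5 -1.8] m [ 0.06 -0.01  0.02] gap 15.1
shift [-2.00e-04 -1.00e-04 -1.56e-01] rot [0.05 0.05 0.09]
```

Call:
carry_out(targets=[[0.0, [0, 0, -0.01], [0, 0, 0]], [0.0, [0, 0, -0.02], [0, 0, 0]], [0.0, [0, 0, -0.025], [0, 0, 0]], [0.0, [0, 0, -0.025], [0, 0, 0]], [0.0, [0, 0, -0.025], [0, 0, 0]], [0.0, [0, 0, -0.02], [0, 0, 0]], [0.0, [0, 0, -0.01], [0, 0, 0]], [0.0, [0, 0, 0], [0, 0, 0]]])

```text
t: 5.65
tcp_pos: [0.4533, 0.3147, 0.165]
eef_rot: [-0.002, 0.488, 0.873, -0.004]
force: [0.2, 0.0, -1.6]
finger_gap: 0.179
```

```bash
python3 delta.py .5153 .0585 .165 101.1; python3 plan.py .5153 .0585 .165 101.1 10
```

```text
pos [0.4533 0.3147 0.165 ] yaw 121.57 t 5.65 f [ 0.2  0.  -1.6] m [-0.   -0.06 -0.01] gap 15.3
shift [-0.2507 -0.0813  0.0008] rot [-0.45  0.13 20.47]
pos [0.4533 0.3147 0.165 ] yaw 121.57 tilt [-0.0065 -0.005 ] t 5.65 f [ 0.2  0.  -1.6] tz [-0.   -0.06 -0.01] gap 15.3 dyaw -20.47
[[-0.0273, -0.0025, -0.0], [0, 0, 2.0]]
[[-0.0271, -0.0028, -0.0], [0, 0, 2.0]]
[[-0.0268, -0.0032, -0.0], [0, 0, 2.0]]
[[-0.0266, -0.0036, -0.0], [0, 0, 2.0]]
[[-0.0264, -0.0039, -0.0], [0, 0, 2.0]]
[[-0.0262, -0.0043, -0.0], [0, 0, 2.0]]
[[-0.026, -0.0046, -0.0], [0, 0, 2.0]]
[[-0.0257, -0.005, -0.0], [0, 0, 2.0]]
[[-0.0255, -0.0053, -0.0], [0, 0, 2.0]]
[[-0.0253, -0.0057, -0.0], [0, 0, 2.0]]
```

Call:
carry_out(targets=[[0.0, [-0.0275, -0.0025, 0], [-0.4, 0, 2]], [0.0, [-0.027, -0.003, 0], [0, 0, 2]], [0.0, [-0.027, -0.003, 0], [0, 0, 2]], [0.0, [-0.0265, -0.0035, 0], [0, 0, 2]], [0.0, [-0.0265, -0.004, 0], [0, 0, 2]], [0.0, [-0.026, -0.0045, 0], [0, 0, 2]], [0.0, [-0.026, -0.0045, 0], [0, 0, 2]], [0.0, [-0.0255, -0.005, 0], [0, 0, 2]], [0.0, [-0.02, -0.005, 0], [0, 0, 2]], [0.0, [0, 0, 0], [0, 0, 0]]])

```text
t: 6.48
tcp_pos: [0.5106, 0.0811, 0.1552]
eef_rot: [-0.004, 0.622, 0.783, -0.005]
force: [-0.7, 1.4, -1.6]
finger_gap: 0.177
```

```bash
python3 delta.py .5153 .0585 .135 101.1
```

```text
pos [0.5106 0.0811 0.1552] yaw 103.01 t 6.4833 f [-0.7  1.4 -1.6] m [-0.02 -0.01 -0.  ] gap 15.1
shift [-0.0231 -0.0003  0.0202] rot [-0.71 -0.01  1.91]
```

Call:
carry_out(targets=[[0.0, [-0.0115, 0, 0], [-0.4, 0, 1]], [0.0, [-0.011, 0, 0], [-0.3, 0, 0.9]], [0.0, [0, 0, 0], [0, 0, 0]]])

```text
t: 6.73
tcp_pos: [0.5131, 0.0578, 0.1516]
eef_rot: [-0.003, 0.636, 0.771, -0.001]
force: [0.0, -0.7, -2.9]
finger_gap: 0.175
```

```bash
python3 delta.py .5153 .0585 .135 101.1; python3 - <<'E'
from station import arm
from h import *
for n in("side","top"):
    d=arm.get_image(n)
    cv2.imwrite(f"pics/{n}2.png",d["pixels"][:,:,::-1])
    u0,v0,u1,v1=(225,150,355,300) if n=="side" else (255,155,355,255)
    cv2.imwrite(f"pics/{n}2c.png",cv2.convertScaleAbs(cv2.resize(d["pixels"][v0:v1,u0:u1,::-1],None,fx=5 if n=="top" else 4,fy=5 if n=="top" else 4,interpolation=cv2.INTER_CUBIC),alpha=1.6))
E
```

```text
pos [0.5131 0.0578 0.1516] yaw 100.94 t 6.7333 f [ 0.  -0.7 -2.9] m [0.02 0.02 0.07] gap 14.9
shift [0.0002 0.0024 0.0166] rot [-0.32 -0.14 -0.16]
```

View pics/side2c.png

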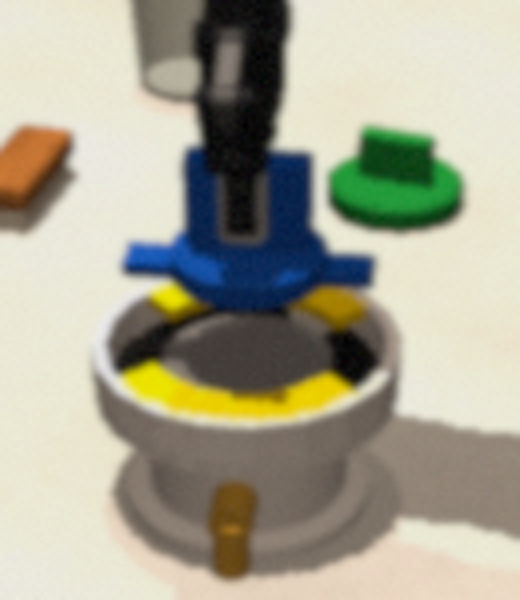

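View pics/top2c.png

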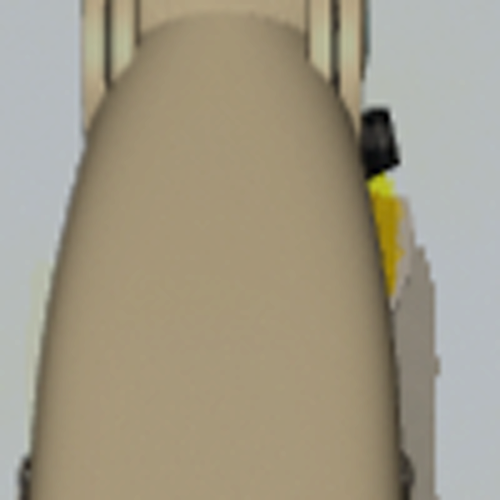

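The side view shows the cap held level over the housing, with its lugs running along the dark slots. The arm hides it from above. Lowering.

Call:
carry_out(targets=[[0.0, [0, 0.0025, 0.008], [-0.3, 0, 0]], [0.0, [0, 0, 0.008], [0, 0, 0]], [0.0, [0, 0, 0.008], [0, 0, 0]], [0.0, [0, 0, 0], [0, 0, 0]]])

```text
t: 7.17
tcp_pos: [0.5152, 0.0624, 0.1252]
eef_rot: [-0.002, 0.634, 0.773, 0.002]
force: [-1.1, -0.4, -2.1]
finger_gap: 0.179
```

```bash
python3 delta.py .5153 .0585 .108 101.1
```

```text
pos [0.5152 0.0624 0.1252] yaw 101.28 t 7.1667 f [-1.1 -0.4 -2.1] m [0.01 0.09 0.02] gap 15.3
shift [-0.004  -0.0007  0.0172] rot [ 0.02 -0.28  0.18]
```

Call:
carry_out(targets=[[0.0, [-0.004, -0.0005, 0.004], [0, -0.3, 0.2]], [0.0, [0, 0, 0.005], [0, 0, 0]], [0.0, [0, 0, 0.005], [0, 0, 0]], [0.0, [0, 0, 0], [0, 0, 0]]])

```text
t: 7.5
tcp_pos: [0.5145, 0.0591, 0.1085]
eef_rot: [-0.001, 0.635, 0.773, -0.001]
force: [-0.6, -0.3, -1.4]
finger_gap: 0.181
```

```bash
python3 delta.py .5153 .0585 .1 101.1
```

```text
pos [0.5145 0.0591 0.1085] yaw 101.17 t 7.5 f [-0.6 -0.3 -1.4] m [-0.02  0.05 -0.01] gap 15.5
shift [-0.0007  0.0006  0.0085] rot [-0.11  0.02  0.07]
```

Call:
carry_out(targets=[[0.0, [-0.0005, 0.0005, 0.004], [0, 0, 0]], [0.0, [0, 0, 0.004], [0, 0, 0]], [0.0, [0, 0, 0], [0, 0, 0]]])

```text
t: 7.75
tcp_pos: [0.5157, 0.0586, 0.1007]
eef_rot: [-0.0, 0.635, 0.773, -0.001]
force: [-2.3, -0.1, 2.8]
finger_gap: 0.18
```

```bash
python3 delta.py .5153 .0585 .0955 101.1
```

```text
pos [0.5157 0.0586 0.1007] yaw 101.17 t 7.75 f [-2.3 -0.1  2.8] m [0.05 0.32 0.01] gap 15.3
shift [-0.0001 -0.0004  0.0052] rot [-0.06  0.02  0.07]
```

The spring has begun to resist at about 4 N, so the cap is seated in the slots. Pressing further.

Call:
carry_out(targets=[[0.0, [0, 0, 0.003], [0, 0, 0]], [0.0, [0, 0, 0.0025], [0, 0, 0]], [0.0, [0, 0, 0], [0, 0, 0]]])

```text
t: 8.0
tcp_pos: [0.5158, 0.0586, 0.0965]
eef_rot: [-0.0, 0.635, 0.773, -0.0]
force: [-3.0, -0.4, 6.0]
finger_gap: 0.18
```

```bash
python3 delta.py .5153 .0585 .0955 101.1
```

```text
pos [0.5158 0.0586 0.0965] yaw 101.16 t 8.0 f [-3.  -0.4  6. ] m [ 0.01  0.49 -0.02] gap 15.3
shift [-0.     -0.0005  0.001 ] rot [-0.04  0.02  0.06]
```

Call:
carry_out(targets=[[0.0, [0, -0.0005, 0.001], [0, 0, 3]], [0.0, [0, 0, 0], [0, 0, 4]], [0.0, [0, 0, 0], [0, 0, 4]], [0.0, [0, 0, 0], [0, 0, 4]], [0.0, [0, 0, 0], [0, 0, 4]], [0.0, [0, 0, 0], [0, 0, 0]]])

```text
t: 8.5
tcp_pos: [0.5185, 0.0575, 0.0989]
eef_rot: [0.003, 0.758, 0.652, 0.001]
force: [-1.0, -0.7, 1.7]
finger_gap: 0.178
```

```bash
python3 delta.py .5155 .0585 .0955 82
```

```text
pos [0.5185 0.0575 0.0989] yaw 81.34 t 8.5 f [-1.  -0.7  1.7] m [ 0.23  0.59 -0.12] gap 15.2
shift [ 0.0005 -0.0032  0.0034] rot [ 0.38  0.12 -0.66]
```

The cap rose about 3 mm during the turn. I push it back down and carry on with a small downward bias.

Call:
carry_out(targets=[[0.0, [0, -0.003, 0.0035], [0.4, 0, 0]], [0.0, [0, 0, 0], [0, 0, 0]]])

```text
t: 8.67
tcp_pos: [0.5185, 0.0577, 0.0968]
eef_rot: [0.003, 0.758, 0.653, 0.001]
force: [-4.1, 0.1, 4.7]
finger_gap: 0.177
```

```bash
python3 delta.py .5155 .0585 .0955 82
```

```text
pos [0.5185 0.0577 0.0968] yaw 81.49 t 8.6667 f [-4.1  0.1  4.7] m [ 0.1   0.92 -0.01] gap 15.1
shift [ 0.0004 -0.0031  0.0013] rot [ 0.32  0.1  -0.51]
```

Call:
carry_out(targets=[[0.0, [0, -0.003, 0.002], [0.3, 0, 3]], [0.0, [0, -0.002, 0.001], [0, 0, 4]], [0.0, [0, -0.002, 0.001], [0, 0, 4]], [0.0, [0, -0.001, 0.001], [0, 0, 4]], [0.0, [0, 0, 0], [0, 0, 0]]])

```text
t: 9.08
tcp_pos: [0.5152, 0.0572, 0.0947]
eef_rot: [0.005, 0.838, 0.546, 0.002]
force: [-1.7, 0.2, 5.2]
finger_gap: 0.174
```

```bash
python3 delta.py .5155 .0585 .0955 60
```

```text
pos [0.5152 0.0572 0.0947] yaw 66.15 t 9.0833 f [-1.7  0.2  5.2] m [0.26 0.55 0.03] gap 14.9
shift [ 0.0013 -0.0002 -0.0008] rot [0.62 0.15 6.15]
```

Call:
carry_out(targets=[[0.0, [0.001, 0, 0], [0.6, 0.1, 4]], [0.0, [0, -0.001, 0.0005], [0, 0, 4]], [0.0, [0, -0.001, 0.0005], [0, 0, 4]], [0.0, [0, -0.001, 0.0005], [0, 0, 4]], [0.0, [0, 0, 0], [0, 0, 0]]])

```text
t: 9.5
tcp_pos: [0.5153, 0.0586, 0.0955]
eef_rot: [0.002, 0.907, 0.421, 0.001]
force: [-2.9, 0.4, 5.0]
finger_gap: 0.177
```

```bash
python3 delta.py .5155 .0585 .0955 45
```

```text
pos [0.5153 0.0586 0.0955] yaw 49.76 t 9.5 f [-2.9  0.4  5. ] m [ 0.08  0.53 -0.04] gap 15.1
shift [ 0.0001  0.0002 -0.    ] rot [0.3  0.01 4.76]
```

Call:
carry_out(targets=[[0.0, [0, 0, 0.0005], [0.3, 0, 4]], [0.0, [-0.0005, -0.0005, 0.0005], [0, 0, 4]], [0.0, [-0.0005, -0.0005, 0.0005], [0, 0, 4]], [0.0, [-0.0005, 0, 0.0005], [0, 0, 4]], [0.0, [0, 0, 0], [0, 0, 0]]])

```text
t: 9.92
tcp_pos: [0.516, 0.058, 0.0957]
eef_rot: [0.001, 0.958, 0.287, 0.002]
force: [-1.3, 0.6, 5.7]
finger_gap: 0.177
```

```bash
python3 delta.py .5155 .0585 .0955 30; python3 - <<'E'
from station import arm
from h import *
d=arm.get_image("side")
cv2.imwrite("pics/s3.png",cv2.convertScaleAbs(cv2.resize(d["pixels"][150:300,225:355,::-1],None,fx=4,fy=4,interpolation=cv2.INTER_CUBIC),alpha=1.6))
E
```

```text
pos [0.516  0.058  0.0957] yaw 33.41 t 9.9167 f [-1.3  0.6  5.7] m [-0.01  0.59 -0.06] gap 15.1
shift [-0.0002 -0.0007  0.0002] rot [ 0.2  -0.2   3.41]
```

View pics/s3.png

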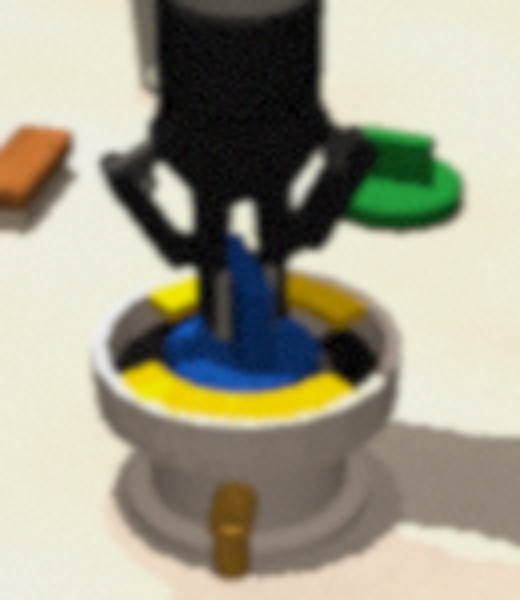

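The bar has turned with the gripper, and the slots are empty, so the lugs are under the yellow rims. Finishing the quarter turn.

Call:
carry_out(targets=[[0.0, [0, -0.0005, 0.0005], [0.2, -0.2, 4]], [0.0, [-0.0005, 0, 0.0005], [0, 0, 4]], [0.0, [-0.0005, 0, 0.0005], [0, 0, 4]], [0.0, [-0.0005, 0, 0.0005], [0, 0, 4]], [0.0, [0, 0, 0.0005], [0, 0, 4]], [0.0, [0, 0, 0], [0, 0, 4]], [0.0, [0, 0, 0], [0, 0, 0]]])

```text
t: 10.55
tcp_pos: [0.5167, 0.057, 0.0958]
eef_rot: [0.001, 0.997, 0.078, 0.002]
force: [-0.5, 0.2, 4.4]
finger_gap: 0.176
```

```bash
python3 delta.py .5155 .0585 .098 8
```

```text
pos [0.5167 0.057  0.0958] yaw 8.97 t 10.55 f [-0.5  0.2  4.4] m [0.11 0.35 0.  ] gap 15.0
shift [-0.0009 -0.0017 -0.0022] rot [ 0.18 -0.21  0.97]
```

Call:
carry_out(targets=[[0.0, [-0.001, -0.0015, -0.002], [0, 0, 0]], [0.0, [0, 0, 0], [0, 0, 0]], [0.03, [0, 0, 0], [0, 0, 0]], [0.04, [0, 0, 0], [0, 0, 0]], [0.05, [0, 0, 0], [0, 0, 0]], [0.05, [0, 0, 0], [0, 0, 0]]])

```text
t: 11.05
tcp_pos: [0.515, 0.0585, 0.0965]
eef_rot: [0.001, 0.997, 0.081, 0.002]
force: [-0.6, 0.5, -0.2]
finger_gap: 0.581
```

```bash
python3 delta.py .5155 .0585 .2 8
```

```text
pos [0.515  0.0585 0.0965] yaw 9.33 t 11.05 f [-0.6  0.5 -0.2] m [-0.03  0.03  0.03] gap 49.6
shift [ 0.0008  0.0004 -0.1035] rot [ 0.18 -0.17  1.33]
```

The fingers are released and the force reads about 0. Rising straight up.

Call:
carry_out(targets=[[0.05, [0, 0, -0.008], [0, 0, 0]], [0.05, [0, 0, -0.012], [0, 0, 0]], [0.05, [0, 0, -0.015], [0, 0, 0]], [0.05, [0, 0, -0.02], [0, 0, 0]], [0.05, [0, 0, -0.025], [0, 0, 0]], [0.05, [0, 0, -0.025], [0, 0, 0]], [0.05, [0, 0, -0.025], [0, 0, 0]], [0.05, [0, 0, -0.02], [0, 0, 0]], [0.05, [0, 0, 0], [0, 0, 0]]])

```text
t: 11.8
tcp_pos: [0.5105, 0.0596, 0.2522]
eef_rot: [0.0, 0.997, 0.082, -0.003]
force: [1.6, 0.4, 0.5]
finger_gap: 0.585
```

```bash
python3 plan.py .4 -.36 .25 9 12
```

```text
pos [0.5105 0.0596 0.2522] yaw 9.46 tilt [-0.0066 -0.0009] t 11.8 f [1.6 0.4 0.5] tz [-0.01 -0.09  0.03] gap 49.9 dyaw -0.46
[[-0.0011, 0.0365, 0.0002], [0, 0, 0.0]]
[[-0.0036, 0.0364, 0.0002], [0, 0, 0.0]]
[[-0.0062, 0.0362, 0.0002], [0, 0, 0.0]]
[[-0.0088, 0.0359, 0.0002], [0, 0, 0.0]]
[[-0.0113, 0.0353, 0.0002], [0, 0, 0.0]]
[[-0.0138, 0.0345, 0.0002], [0, 0, 0.0]]
[[-0.0163, 0.0336, 0.0002], [0, 0, 0.0]]
[[-0.0187, 0.0325, 0.0002], [0, 0, 0.0]]
[[-0.021, 0.0312, 0.0002], [0, 0, 0.0]]
[[-0.0232, 0.0298, 0.0002], [0, 0, 0.0]]
```

I swing the arm aside for a clear view from the top camera.

Call:
carry_out(targets=[[0.05, [-0.001, 0.03, 0], [0, 0, 0]], [0.05, [-0.0035, 0.035, 0], [0, 0, 0]], [0.05, [-0.006, 0.036, 0], [0, 0, 0]], [0.05, [-0.009, 0.036, 0], [0, 0, 0]], [0.05, [-0.011, 0.035, 0], [0, 0, 0]], [0.05, [-0.014, 0.034, 0], [0, 0, 0]], [0.05, [-0.016, 0.033, 0], [0, 0, 0]], [0.05, [-0.018, 0.032, 0], [0, 0, 0]], [0.05, [-0.01, 0.015, 0], [0, 0, 0]], [0.05, [0, 0, 0], [0, 0, 0]]])

```text
t: 12.63
tcp_pos: [0.4705, -0.2476, 0.2502]
eef_rot: [-0.001, 0.996, 0.087, -0.001]
force: [0.0, 0.7, 0.1]
finger_gap: 0.583
```

```bash
python3 - <<'E'
from station import arm
from h import *
d=arm.get_image("side"); t=arm.get_image("top"); cv2.imwrite("pics/top4.png",t["pixels"][:,:,::-1])
a=cv2.resize(d["pixels"][180:300,225:345,::-1],(400,400),interpolation=cv2.INTER_CUBIC)
b=cv2.resize(t["pixels"][160:250,260:350,::-1],(400,400),interpolation=cv2.INTER_CUBIC)
cv2.imwrite("pics/c4.png",cv2.convertScaleAbs(np.hstack([a,b]),alpha=1.6)); print(arm.sense()["t"])
E
```

```text
12.7333
```

View pics/c4.png

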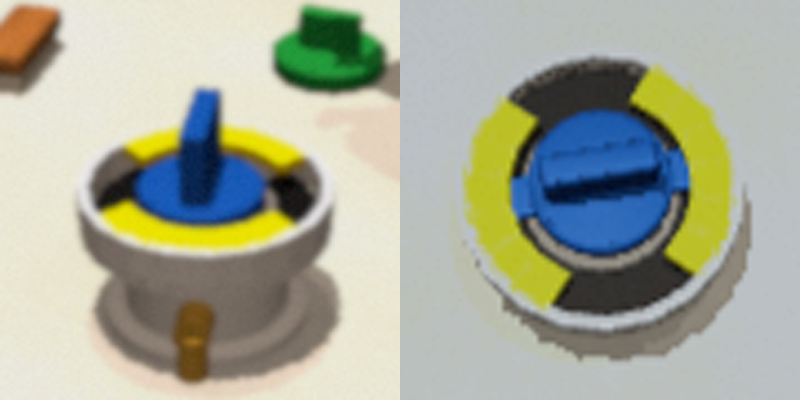

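View pics/top4.png

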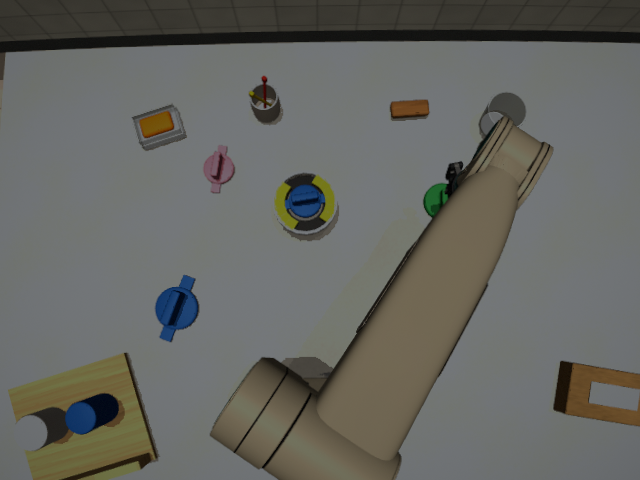

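The lugs now point across, under both yellow rims, with the cap inside the mouth. The bar is about 90° from the slots, and the green lid at (440,201) has not moved. Handing in.

```bash
python3 -c "
from station import arm
print(arm.finish_job()); s=arm.sense(); print(s['t'],s['force'])"
```

```text
the job is handed in; nothing more can be done
None
the job is handed in; nothing more can be done
```

The water filter is closed. I set the smaller blue cap into the housing with its lugs in the slots, pressed it down against the spring, turned it about 92° clockwise and let go. I handed the job in at about 12.7 s.

- **Final pictures:** Both views show the lugs under the yellow rims, the slots empty and the bar about 90° from the slots. The green lid, the pink cap and the larger blue cap are where they were. The gripper was clear of everything, with its force reading near zero.
- **What went wrong on the way:** Some moves drifted: about 17 mm on the way down to the cap, before gripping, and less elsewhere. The cap also rose about 3 mm early in the twist. I corrected both before going on.
- **Not measured:** I did not measure the cap's final depth. That it is locked rests on the lugs showing under the rims and on how far it turned.

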